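# Rack the washed scrapers and clip on the sensor

## Robot

A 6-joint arm with a two-finger parallel gripper is mounted at the origin on a cart in front of the work surface, level with it; the furniture and walls round the work are solid. World frame = base frame: x ahead of the robot, y to its left, z up, the work surface at z = 0. Lengths are in m, angles in rad, forces in N, time in s.
With the tool pointing down it reaches from about 0.425 to 0.925 m from the base axis. Payload 12.5 kg.
Tool frame: the origin (TCP) lies on the centre line of the jaws, within the pads' length; the fingertips stand 14 mm ahead of it and the grasp point (between the pads) lies 5 mm behind it; z points along the fingers, y is the line along which they close (so a half turn about z gives the same grasp; the last joint's range is limited). The gripper opens to 85 mm and grips with 20 to 120 N. Pads are 22 mm wide; open, the fingers measure 114 mm over their backs; the gripper's body (76 mm by 85 mm) begins 54 mm behind the grasp point. The pads swing forward as they close: fully open they stand 13 mm farther back than shut.
Start: joints at [-1.304, 0.491, 1.559, -0, 1.092, -0.106], TCP at [0.228, -0.582, 0.245] pointing down, gripper open.
Joint ranges: [-3.1, 3.1], [-0.84, 2.19], [0.05, 2.79], [-1.13, 4.28], [0.06, 2.93], [-2.69, 2.69]. Speed limits (rad/s): [2.22, 2.22, 2.79, 3.14, 3.14, 3.14].

## Interface

Orientations are given as a 3x3 rotation matrix whose columns are the frame's x, y, z axes.
In Python, from cell import readout, cams, job gives the robot as it stands.
- The arm moves only by the shell command python3 -m creep 'ROWS' [FORCE]. ROWS is JSON, a list that holds one entry, the list of rows, each a list of 5 numbers: the shift along the tool's x, y, z in cm, then the turn about the tool's z in degrees, then the finger opening in cm, from 0 to 8.54. A call has 1 to 10 rows; each row is the pose to reach, as a shift and turn from the pose commanded when the call began, along the tool's axes at that moment; what a row does not reach only later rows make up. A row lasts 1/8 s, in which the tool goes at most 62.5 mm and 10.7 degrees, less where a joint would pass 70% of its speed; a pose out of reach is approached as far as the arm can. A call with a gripper value outside its range is refused whole. The fingers move at their own pace and stop on an object; FORCE is the grip in N (left out, the last holds). Time passes only in rows, so rows that repeat a pose let the fingers close. It gives the time, the measured TCP pose, the force, the opening and the grip force at its end, in the units of the state.
- readout.get_state(): the state, without advancing time (a new reading comes with each control period).
- cams.read_camera(name): name is "scene" or "top" or "wrist"; returns a dict with "image" (384x512x3 uint8, red, green, blue), "vertical_fov" (degrees; the focal length in pixels is half the picture's height over the tangent of half this angle, whatever the lens; pixels are square), "cx", "cy" (the principal point, pixels), "cam_to_world" (4x4, takes a point from camera to world coordinates). Camera axes: x right, y down, z forward; pixel columns grow to the right and rows downward; lengths in m; the calibration is good to about 2 mm. A picture is of the moment at which its call begins. There is no depth.
- job.job_done(): hands the job in; it is judged then, once.
The state is a dict: "t": time; "joint_pos": joint angles; "qd": joint speeds; "tau": joint torques, N m; "position": TCP position; "eef_rot": TCP orientation; "wrist_force": force on the tool from outside, world axes, zero at the start; "ft_torque": the same for the moment, N m; "finger_gap": finger opening in m; "finger_force": force on a finger pad.
Only numpy, scipy, OpenCV 4.12 (cv2) and the standard library are available. Lean on these libraries where they do the work, as an engineer would, in place of code of your own. Each camera call takes 0.05 s, during which the arm holds its last target. There are 200 camera calls.

## Task

Put the washed scrapers away to dry: slide every scraper lying on the table blade first into a bay of its own in the drying rack, fully home so that the front of its handle rests against the rack. When all of them are in, squeeze the sprung sensor clip open and let it close on the front edge of the upright fin on top of the rack, its jaws pointing to the back of the rack and the clip level. Leave the other things on the bench where they are.

Things in the scene. Friction and masses are not known exactly. Their poses are not given: they have to be found in the camera images.
- rack: fixed drying rack on two runners: floor plate 122 x 260, its top 40 mm high; on it a low housing with four bays side by side, roof top at 60 mm, an upright steel fin on the roof. Origin: middle of the housing's front face, at table height; x points into the bays, y left, z up. The floor reaches 50 mm in front of that face (-x). Bays 60 mm apart, mouth 42 wide, 8 high, 64 deep, its sides rounded
- rack_bay0 (a point): leftmost bay: the point in the middle of its mouth, in the front face, on the floor (40 mm above the table); axes as the rack
- rack_bay1 (a point): the same for the second bay from the left
- rack_bay2 (a point): the same for the third bay from the left
- rack_fin (a point): point on the front vertical edge of the fin, 94 mm above the table, in the plane of the rack's front face, midway between the outer bays; the fin is 4 mm thick (along y), runs 50 mm back (+x), and is free from 63 to 122 mm above the table; axes as the rack
- scraper_a: flat scraper lying on the table, 118 mm long, about 90 g (may be absent): steel blade 58 x 36 x 3, wooden handle 60 long, 24 wide, 16 high, undersides level. Origin: underside at the shoulder where blade and handle meet, mid-width; x points to the blade's tip, handle at x -60 to 0 mm, z up. The handle, higher than a bay, stops at its mouth; then the floor plate carries it
- scraper_b: a scraper like scraper_a (may be absent)
- scraper_c: a scraper like scraper_a (may be absent)
- clip: sprung sensor clip lying flat, 90 mm long, 18 high, 65 g. Origin: at the upright pivot, underside; x to the jaw tips (x 42), z up. White body, flat outer face y +16 mm; black lever handle splayed to -y. Grasp across both at x -35: 37 mm wide, 24 mm squeezed. 10 N opens it fully: faces then parallel, jaw gap at x 25 from y -10 to +1. Let go, it shuts with 7 N
- clip_lever (a joint): angle of the clip's lever: 0 jaws shut (2 mm apart), 0.35 squeezed fully open; about 0.1 when the jaws hold the 4 mm fin
- clip_jaw (a point): point of the clip between the shut jaws, 30 mm ahead of its origin, 9 mm above its underside; axes as the clip
- dispenser: tall white dispenser bottle at the right: a bystander, to be left alone
- grease_pot: small pot with a red lid: a bystander, to be left alone
- steel_cup: steel beaker: a bystander, to be left alone
- tape_roll: roll of black tape: a bystander, to be left alone
- cell_b: red and white battery cell: a bystander, to be left alone
- hex_key: L-shaped hex key: a bystander, to be left alone
- brass_coupling: brass hose coupling: a bystander, to be left alone
- rack_bay3 (a point): the same for the rightmost bay
- scraper_d: a scraper like scraper_a (may be absent)
Things that resemble listed ones, but are neither listed nor needed, are in the scene too. What is shaped like the clip but orange is not meant.

How it is judged:
On the way, in this order (a step that is already met when the one before it is completed fails the run):
1. every scraper present is fully home in a bay ((distance between scraper_a and rack_bay0 below 0.009 m or distance between scraper_a and rack_bay1 below 0.009 m or distance between scraper_a and rack_bay2 below 0.009 m or distance between scraper_a and rack_bay3 below 0.009 m) and angle between the x axis of each of scraper_a, scraper_b, scraper_c, scraper_d and the x axis of rack, either way round below 0.25 rad and (distance between scraper_b and rack_bay0 below 0.009 m or distance between scraper_b and rack_bay1 below 0.009 m or distance between scraper_b and rack_bay2 below 0.009 m or distance between scraper_b and rack_bay3 below 0.009 m) and (distance between scraper_c and rack_bay0 below 0.009 m or distance between scraper_c and rack_bay1 below 0.009 m or distance between scraper_c and rack_bay2 below 0.009 m or distance between scraper_c and rack_bay3 below 0.009 m) and (distance between scraper_d and rack_bay0 below 0.009 m or distance between scraper_d and rack_bay1 below 0.009 m or distance between scraper_d and rack_bay2 below 0.009 m or distance between scraper_d and rack_bay3 below 0.009 m)), for 0.2 s.
2. the sensor clip grips the front edge of the fin (value of joint clip_lever between 0.03 and 0.15 rad and y of clip_jaw in the frame of rack_fin between -0.007 and 0.007 m and x of clip_jaw in the frame of rack_fin between -0.004 and 0.035 m and z of clip_jaw in the frame of rack_fin between -0.028 and 0.025 m and angle between the x axis of clip and the x axis of rack, either way round below 0.3 rad and angle between the z axis of clip and the z axis of rack, either way round below 0.3 rad), for 0.2 s.
At the end, for the whole second after the job is handed in: Every scraper: shoulder within 9 mm of the middle of a bay's mouth, along the bay within 0.25 rad. Clip: jaws grip the fin's front edge (lever 0.03 to 0.15 rad; jaw point 4 mm before to 35 mm behind it), along the rack and level within 0.3 rad. All at rest (all of step 1 and all of step 2 and linear speed of each of scraper_a, scraper_b, scraper_c, scraper_d, clip below 0.03 m/s); the robot touches nothing.
It fails at once if a bystander is moved by more than 5 cm or knocked over (distance of any of dispenser, grease_pot, steel_cup, tape_roll, cell_b, hex_key, brass_coupling from where it was at the start of the episode above 0.05 m or angle between any of dispenser, grease_pot, steel_cup's own z axis and vertical above 0.6 rad).
Of scraper_a, scraper_b, scraper_c, scraper_d only 3 to 4 are there at a start; the rules pass over those that are not, and their reading is None.
At some moment in a run one of scraper_a, scraper_b, scraper_c, scraper_d may be knocked a few centimetres aside while the robot is not near it.
Once in a run the grip may slacken for a moment while it holds something.
It also fails if it takes over 210 s, if anything falls off the work surface, if the arm or the gripper's body presses on something with over 40 N, if the wrist force passes 120 N, or if a joint passes its speed limit or range.

## Working session

There is one attempt and no reset: what is moved stays moved. The work goes in short steps, Python scripts to look and compute and a shell command to move; the robot and the scene stay as the last step left them, time stands still between calls to the robot, and variables do not carry over. Pictures are saved under pics/ and viewed, at most 19 in all, crops included, and the job is handed in when it is done.

```bash
mkdir -p pics; ls; cat > h.py <<'E'
import numpy as np, cv2
from cell import readout, cams, job
def cap(n,f):
    c=cams.read_camera(n); cv2.imwrite('pics/'+f+'.png',c['image'][:,:,::-1]); np.savez('pics/'+f+'.npz',**{k:np.array(v) for k,v in c.items()}); return c
def load(f): return dict(np.load('pics/'+f+'.npz'))
def foc(c): return c['image'].shape[0]/2/np.tan(np.radians(float(c['vertical_fov']))/2)
def ray(c,u,v,z=0.):
    T=np.array(c['cam_to_world']);d=T[:3,:3]@np.array([(u-c['cx'])/foc(c),(v-c['cy'])/foc(c),1]);o=T[:3,3]
    return o+d*(z-o[2])/d[2]
def proj(c,p):
    T=np.array(c['cam_to_world']);q=T[:3,:3].T@(np.array(p)-T[:3,3]);return np.array([c['cx']+foc(c)*q[0]/q[2],c['cy']+foc(c)*q[1]/q[2]])
E
python3 - <<'E'
from h import *
for n in ['scene','top','wrist']:
    c=cap(n,n+'0'); print(n,c['vertical_fov'],c['cx'],c['cy'],np.round(c['cam_to_world'],3).tolist())
a=[cv2.imread('pics/%s0.png'%n) for n in ['scene','top']]
cv2.imwrite('pics/t0big.png',cv2.resize(a[1],(800,600),interpolation=cv2.INTER_CUBIC))
cv2.imwrite('pics/s0big.png',cv2.resize(a[0],(800,600),interpolation=cv2.INTER_CUBIC))
print(readout.get_state())
E
```

```text
pics
scene 45.97377192593253 255.56822211171425 191.59162215627464 [[0.818, -0.435, 0.377, -0.152], [-0.576, -0.618, 0.536, -1.159], [-0.0, -0.655, -0.756, 1.538], [0.0, 0.0, 0.0, 1.0]]
top 52.959412387074146 249.87826772460795 191.42323894235324 [[0.021, -0.989, 0.149, 0.318], [-1.0, -0.02, 0.009, -0.117], [-0.006, -0.149, -0.989, 1.575], [0.0, 0.0, 0.0, 1.0]]
wrist 60.732701748081354 256.7113533272241 188.3417032763083 [[0.366, -0.881, -0.299, 0.305], [-0.931, -0.347, -0.115, -0.552], [-0.002, 0.321, -0.947, 0.374], [0.0, 0.0, 0.0, 1.0]]
{'t': 0.15, 'joint_pos': array([-1.30356623e+00,  4.91428789e-01,  1.55932055e+00, -1.22546931e-05,
        1.09171866e+00, -1.05612605e-01]), 'qd': array([ 0.00122914, -0.00226559, -0.00263703,  0.00011238,  0.00102304,
        0.00028351]), 'tau': array([ 2.15467626e-03, -6.18707371e+01, -2.61691833e+01, -7.91853904e-05,
        3.21633946e-03,  3.33861715e-05]), 'position': array([ 0.22763384, -0.5818993 ,  0.24485338]), 'eef_rot': array([[ 9.31293567e-01,  3.64269451e-01, -2.41633037e-04],
       [ 3.64269522e-01, -9.31293191e-01,  8.41402443e-04],
       [ 8.14660046e-05, -8.71612234e-04, -9.99999617e-01]]), 'wrist_force': array([ 0.23688305, -0.23422863, -0.60975052]), 'ft_torque': array([-0.04418552, -0.07105184,  0.03966728]), 'finger_force': 0.0, 'finger_gap': 0.08553708886868472}
```

View pics/t0big.png

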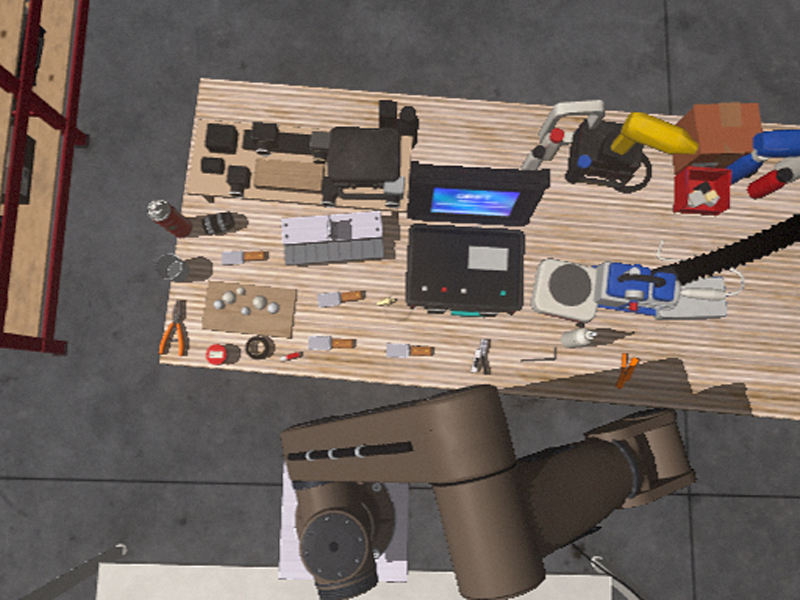

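View pics/s0big.png

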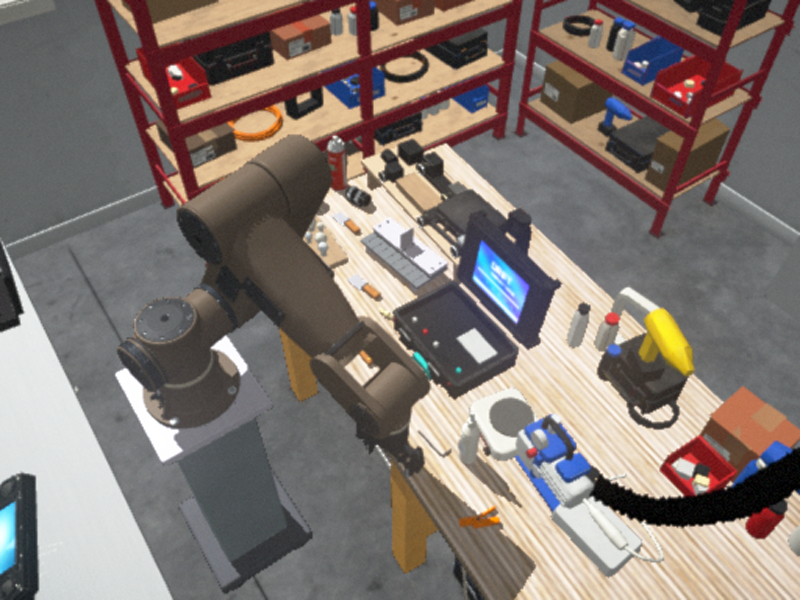

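The top view shows the rack at about (335,240) of the 800x600 picture. Four scrapers lie at (245,257), (340,297), (332,343) and (410,350), blades to image-left (+y). The white clip is at (483,352). I'll zoom in.

```bash
python3 - <<'E'
from h import *
a=cv2.imread('pics/top0.png')
cv2.imwrite('pics/t0c.png',cv2.resize(a[125:245,120:280],(800,600),interpolation=cv2.INTER_CUBIC))
c=load('top0')
hsv=cv2.cvtColor(a,cv2.COLOR_BGR2HSV)
m=((hsv[:,:,0]>5)&(hsv[:,:,0]<20)&(hsv[:,:,1]>130)&(hsv[:,:,2]>80)).astype(np.uint8)
n,l,s,ce=cv2.connectedComponentsWithStats(m)
for i in range(1,n):
    if s[i,4]>25 and 120<s[i,1]<260: 
        r=cv2.minAreaRect(np.argwhere(l==i)[:,::-1].astype(np.float32)); print(s[i],ce[i],r,ray(c,*ce[i],0.016).round(4))
cv2.imwrite('pics/t0d.png',cv2.resize(a[205:245,280:360],(800,400),interpolation=cv2.INTER_CUBIC))
E
```

```text
[156 161  13   6  60] [162.4        163.21666667] ((162.14024353027344, 163.26219177246094), (4.748556137084961, 12.147468566894531), 83.6598129272461) [0.6636 0.2619 0.016 ]
[219 186  12   7  60] [224.65 188.9 ] ((224.55384826660156, 188.9307861328125), (4.961389541625977, 11.535228729248047), 82.87498474121094) [0.5611 0.0007 0.016 ]
[101 207  11  20  68] [105.35294118 216.63235294] ((105.41419982910156, 216.0777587890625), (3.8315746784210205, 20.97010612487793), 21.25050163269043) [0.4375 0.4816 0.016 ]
[113 207   5  21  71] [115.04225352 217.64788732] ((115.1848373413086, 216.95721435546875), (20.1481876373291, 3.617940902709961), 86.42366790771484) [0.4342 0.4419 0.016 ]
[213 217  13   6  70] [219.02857143 219.31428571] ((219.0, 219.5), (5.0, 12.0), 90.0) [0.4361 0.0197 0.016 ]
[263 222  13   6  66] [269.07575758 224.04545455] ((269.0, 224.5), (5.0, 12.0), 90.0) [ 0.4211 -0.1831  0.016 ]
[394 226  15  23 138] [400.44202899 236.94202899] ((401.0743103027344, 237.64723205566406), (10.815549850463867, 22.352136611938477), 11.888657569885254) [ 0.3804 -0.7103  0.016 ]
```

View pics/t0c.png

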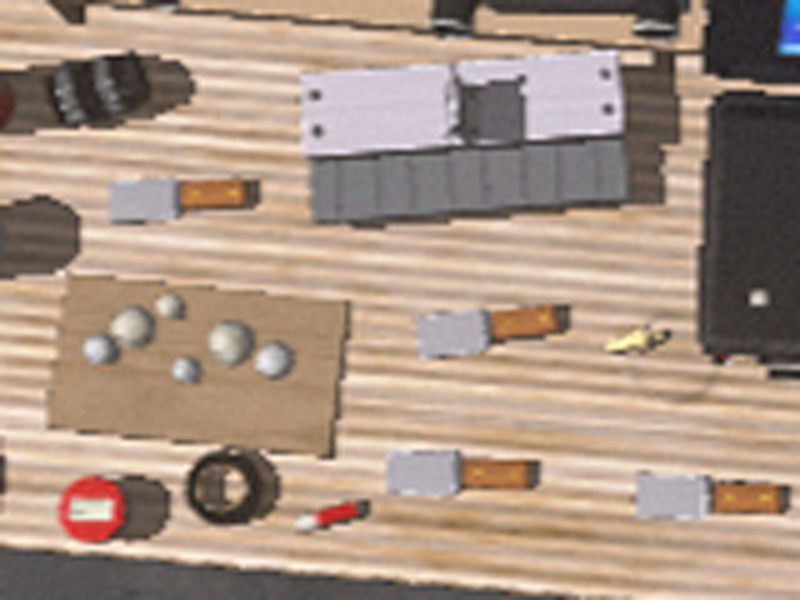

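Roof corners in the crop are about (303,75), (622,52), (627,137) and (303,155). The fin is near (458,100). The scrapers are clear of each other. I'll fly over the rack with the wrist camera.

```bash
cat >> h.py <<'E'
def go(x,y,z,yaw):
    s=readout.get_state();R=s['eef_rot'];d=R.T@(np.array([x,y,z])-s['position'])*100
    cur=np.degrees(np.arctan2(R[1,0],R[0,0]));t=(cur-yaw+180)%360-180
    print('shift cm',d.round(2),'turn',round(t,2),'| cur',s['position'].round(4),'yaw',round(cur,2),'F',s['wrist_force'].round(1),'gap',round(s['finger_gap'],4),'t',s['t'])
E
python3 - <<'E'
from h import *
c=load('top0')
P=[ray(c,120+u/5,125+v/5,.06) for u,v in [(303,75),(622,52),(627,137),(303,155)]]
print(np.round(P,4)); d=P[3]-P[2];print(np.degrees(np.arctan2(d[1],d[0])),np.linalg.norm(d))
d=P[0]-P[1];print(np.degrees(np.arctan2(d[1],d[0])))
m=(P[2]+P[3])/2; print(m)
go(m[0]-0.06,m[1],0.30,0)
E
```

```text
[[ 0.7516  0.1825  0.06  ]
 [ 0.7759 -0.0761  0.06  ]
 [ 0.705  -0.0818  0.06  ]
 [ 0.685   0.1793  0.06  ]]
94.38276880774183 0.2618869734085166
95.36498847931105
[0.69503792 0.04876831 0.06      ]
shift cm [ 60.92 -43.9   -5.47] turn 21.36 | cur [ 0.2276 -0.5819  0.2449] yaw 21.36 F [ 0.2 -0.2 -0.6] gap 0.0855 t 0.15
```

```bash
python3 -m creep '[[[5,-5,-8,0,8.5],[20,-25,-8,10,8.5],[40,-38,-8,21,8.5],[60.9,-43.9,-5.5,21.4,8.5],[60.9,-43.9,-5.5,21.4,8.5],[60.9,-43.9,-5.5,21.4,8.5],[60.9,-43.9,-5.5,21.4,8.5],[60.9,-43.9,-5.5,21.4,8.5],[60.9,-43.9,-5.5,21.4,8.5],[60.9,-43.9,-5.5,21.4,8.5]]]'
python3 -m creep '[[[14,-15,0,0,8.5],[14,-15,0,0,8.5],[14,-15,0,0,8.5],[14,-15,0,0,8.5]]]'
python3 - <<'E'
from h import *
go(.635,.049,.3,0)
E
```

```text
t: 1.4
position: [0.5465, -0.073, 0.301]
eef_rot: [[1.0, -0.001, -0.0], [-0.001, -1.0, -0.0], [-0.0, 0.0, -1.0]]
wrist_force: [0.7, -1.7, 0.4]
finger_gap: 0.0852
finger_force: 0.0
t: 1.9
position: [0.6871, 0.0779, 0.2997]
eef_rot: [[1.0, 0.002, -0.001], [0.002, -1.0, 0.0], [-0.001, -0.0, -1.0]]
wrist_force: [-0.7, -0.4, -1.1]
finger_gap: 0.0849
finger_force: 0.0
shift cm [-5.21  2.88 -0.03] turn 0.11 | cur [0.6871 0.0779 0.2997] yaw 0.11 F [-0.7 -0.4 -1.1] gap 0.0849 t 1.9
```

```bash
python3 -m creep '[[[-9,2.9,0,0,8.5],[-9,2.9,0,0,8.5],[-9,2.9,0,0,8.5],[-9,2.9,0,0,8.5]]]'
python3 - <<'E'
from h import *
c=cap('wrist','w1'); a=cv2.imread('pics/w1.png')
cv2.imwrite('pics/w1b.png',cv2.resize(a,(800,600),interpolation=cv2.INTER_CUBIC)); go(.6,.05,.3,0)
E
```

```text
t: 2.4
position: [0.5963, 0.0461, 0.3011]
eef_rot: [[1.0, -0.001, 0.001], [-0.001, -1.0, -0.0], [0.001, 0.0, -1.0]]
wrist_force: [-0.2, 0.4, -0.3]
finger_gap: 0.0849
finger_force: 0.0
shift cm [ 0.36 -0.39  0.09] turn -0.04 | cur [0.5964 0.0461 0.3009] yaw -0.04 F [0.3 1.4 1. ] gap 0.0851 t 2.45
```

View pics/w1b.png

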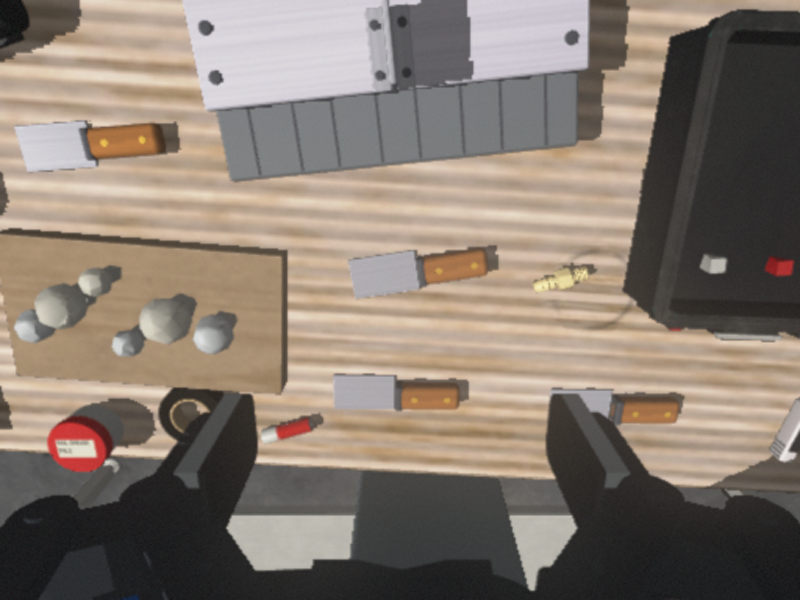

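The view shows the rack's front roof edge from (205,108) to (588,70) and the floor's front edge from (232,181) to (577,145). All four scrapers, the brass coupling at (562,278) and the clip's corner at (790,430) are in sight too.

```bash
cat >> h.py <<'E'
def orange(a):
    hsv=cv2.cvtColor(a,cv2.COLOR_BGR2HSV)
    m=((hsv[:,:,0]>4)&(hsv[:,:,0]<20)&(hsv[:,:,1]>150)&(hsv[:,:,2]>70)).astype(np.uint8)
    m=cv2.morphologyEx(m,cv2.MORPH_CLOSE,np.ones((5,5)))
    n,l,s,ce=cv2.connectedComponentsWithStats(m)
    return [np.argwhere(l==i)[:,::-1].astype(float) for i in range(1,n) if s[i,4]>150]
def handles(c,z=.016):
    a=np.ascontiguousarray(c['image'][:,:,::-1]); out=[]
    for p in orange(a):
        w=np.array([ray(c,u,v,z)[:2] for u,v in p])
        r=cv2.minAreaRect((w*1000).astype(np.float32)); b=cv2.boxPoints(r)
        e=b[1]-b[0];f=b[2]-b[1];L=e if np.hypot(*e)>np.hypot(*f) else f
        ang=np.degrees(np.arctan2(L[1],L[0]))%180
        out.append((np.array(r[0])/1000,sorted(r[1]),ang)); print('handle c',np.round(r[0],1),'size',np.round(sorted(r[1]),1),'ang',round(ang,1),'px',p.mean(0).round(0))
    return out
E
python3 - <<'E'
from h import *
c=load('w1'); handles(c)
for nm,z,px in [('roof',.06,[(205,108),(588,70)]),('floor',.04,[(232,181),(577,145)])]:
    p=[ray(c,u/1.5625,v/1.5625,z) for u,v in px]; d=p[0]-p[1]; print(nm,np.round(p,4),np.hypot(*d[:2]),np.degrees(np.arctan2(d[1],d[0])))
# floor/roof edges by intensity: scan columns
g=c['image'].astype(float)
for u in range(160,365,20):
    col=g[:,u].mean(1); sat=g[:,u].max(1)-g[:,u].min(1)
    print(u,[ (v,int(col[v]),int(sat[v])) for v in range(40,122,3)] if u in(200,) else '', end='')
    isf=(np.abs(col-110)<25)&(sat<14)
E
```

```text
handle c [664.8 262.6] size [20.3 50.8] ang 95.1 px [78. 90.]
roof [[ 0.6875  0.1792  0.06  ]
 [ 0.7114 -0.0784  0.06  ]] 0.2587830604145728 95.29586655758335
floor [[ 0.6365  0.1725  0.04  ]
 [ 0.6626 -0.083   0.04  ]] 0.256851734552068 95.82344486655502
160 180 200 [(40, 217, 6), (43, 214, 8), (46, 217, 6), (49, 216, 6), (52, 217, 7), (55, 212, 7), (58, 212, 8), (61, 206, 11), (64, 92, 2), (67, 127, 2), (70, 127, 4), (73, 127, 4), (76, 128, 4), (79, 129, 2), (82, 128, 4), (85, 128, 4), (88, 129, 5), (91, 127, 3), (94, 127, 3), (97, 127, 3), (100, 128, 3), (103, 128, 3), (106, 129, 2), (109, 113, 1), (112, 159, 38), (115, 192, 42), (118, 181, 37), (121, 167, 35)]220 240 260 280 300 320 340 360
```

```bash
sed -i 's/(hsv\[:,:,1\]>150)/(hsv[:,:,1]>135)/; s/s\[i,4\]>150/s[i,4]>120/' h.py
python3 - <<'E'
from h import *
c=load('w1'); handles(c)
g=c['image'].astype(float)
R=[];F=[]
for u in range(136,374,4):
    col=g[:,u].mean(1); sat=g[:,u].max(1)-g[:,u].min(1)
    # roof edge
    for v in range(35,85):
        if col[v]>185 and sat[v]<20 and col[v+1:v+5].min()<160 and col[v+4]<145: R.append((u,v+.5+ (col[v+1]-128)/(col[v]-128)*0)); break
for u in range(154,368,4):
    sat=g[:,u].max(1)-g[:,u].min(1); col=g[:,u].mean(1)
    for v in range(85,122):
        if sat[v]<12 and sat[v+1:v+3].max()>20: F.append((u,v+.5)); break
def fit(P,z,ext=0):
    W=np.array([ray(c,u,v,z)[:2] for u,v in P])
    for k in range(4):
        d=cv2.fitLine((W*1000).astype(np.float32),cv2.DIST_HUBER,0,.01,.01).ravel();n=np.array([-d[1],d[0]]);r=(W*1000-d[2:])@n; W=W[np.abs(r)<2]
    print(len(W),d,np.degrees(np.arctan2(d[1],d[0])),np.abs(r).mean()); return d
r=fit(R,.06); f=fit(F,.04)
n=np.array([-r[1],r[0]]); print('dist floor line to roof line',(f[2:]-r[2:])@n)
E
cat > /dev/null; python3 - <<'E'
import cv2
a=cv2.imread('pics/w1.png')
cv2.imwrite('pics/w1c.png',cv2.resize(a[0:125,120:390],(800,370),interpolation=cv2.INTER_CUBIC))
E
```

```text
handle c [664.7 260.9] size [21.5 55.4] ang 93.9 px [79. 90.]
handle c [563.1   1.5] size [19.1 48.3] ang 99.8 px [291. 171.]
handle c [438.8  20.1] size [17.9 47.5] ang 90.1 px [275. 255.]
handle c [ 424.2 -183.9] size [18.2 47.7] ang 90.1 px [415. 264.]
42 [ 1.0205561e-01 -9.9477869e-01  7.0245483e+02  4.9929630e+01] -84.14244 0.24566850059760886
54 [ 1.0413813e-01 -9.9456286e-01  6.5114032e+02  4.2563309e+01] -84.022484 0.3088020993123688
dist floor line to roof line -51.79836
```

View pics/w1c.png

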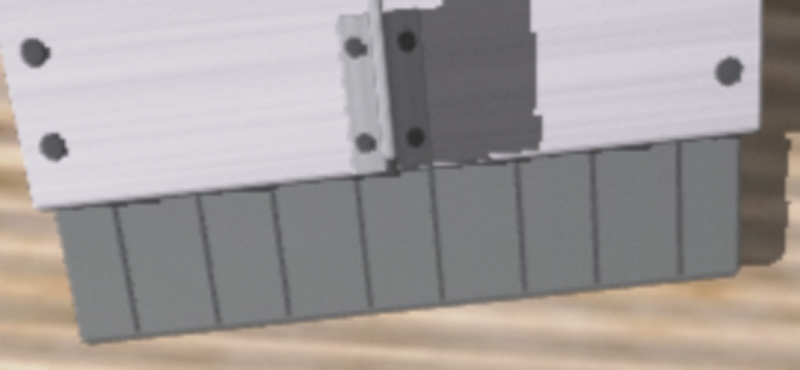

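The crop shows groove pairs bracketing each bay, with mouth-end columns 116, 200, 275, 358, 432, 517, 594 and 680. Casting those on z=40 mm gives the bay centres.

```bash
python3 - <<'E'
from h import *
c=load('w1'); k=800/270
f=lambda u,v,z:ray(c,120+(u+.5)/k-.5,(v+.5)/k-.5,z)[:2]*1000
fr=[(137,332),(218,325),(289,316),(370,307),(442,299),(524,290),(597,281),(682,273)]
tp=[(116,205),(200,195),(275,190),(358,176),(432,168),(517,158),(594,152),(680,140)]
F=np.array([f(*p,.04) for p in fr]);T=np.array([f(*p,.04) for p in tp])
d=(T-F).mean(0); print('groove dir yaw',np.degrees(np.arctan2(d[1],d[0])), np.hypot(*(T-F).T).round(1))
y=np.radians(5.9); X=np.array([np.cos(y),np.sin(y)]);Y=np.array([-X[1],X[0]])
print('groove y',(F@Y).round(1),(T@Y).round(1)); print('front x',(F@X).round(1),(T@X).round(1))
for p in [(83,342),(738,272)]: print('floor corner',f(*p,.04)@X,f(*p,.04)@Y)
for p in [(37,208),(758,130)]: print('roof corner',f(*p,.06)@X,f(*p,.06)@Y)
print('finbase',f(392,160,.063)@X,f(392,160,.063)@Y)
print('handles in rack',[ (np.array(q)@X,np.array(q)@Y) for q in [(664.7,260.9)]])
E
```

```text
groove dir yaw 5.008260232147385 [47.1 48.  46.3 47.8 47.6 47.7 46.3 47.6]
groove y [  85.    52.8   24.6   -7.3  -35.5  -67.5  -95.8 -128.6] [  83.9   51.7   23.4   -8.3  -36.1  -67.9  -96.5 -128.4]
front x [653.5 652.9 653.4 653.6 653.7 653.8 654.3 653.9] [700.6 700.8 699.7 701.3 701.3 701.5 700.6 701.5]
floor corner 651.8371721835861 106.93072127254239
floor corner 652.0886860335223 -150.05216465416208
roof corner 701.4339175271734 106.78754676486172
roof corner 700.839256376527 -150.26731742951392
finbase 704.0791332101903 -21.71497583585007
handles in rack [(np.float64(687.9975353855784), np.float64(191.19176578338775))]
```

```bash
python3 -m creep '[[[-3.1,5.6,5,-30,4.5],[-3.1,5.6,10,-60,4.5],[-3.1,5.6,18,-99.8,4.5],[-3.1,5.6,18,-99.8,4.5],[-3.1,5.6,20,-99.8,4.5],[-3.1,5.6,20,-99.8,4.5],[-3.1,5.6,20,-99.8,4.5],[-3.1,5.6,20,-99.8,4.5],[-3.1,5.6,20,-99.8,4.5],[-3.1,5.6,20,-99.8,4.5]]]' 
python3 -m creep '[[[0,0,0,0,4.5],[0,0,0,0,4.5],[0,0,0,0,4.5]]]' >/dev/null
python3 - <<'E'
from h import *
c=cap('wrist','w2'); handles(c); go(.5651,-.0103,.03,99.8)
E
```

```text
t: 3.7
position: [0.5654, -0.0099, 0.1004]
eef_rot: [[-0.173, 0.985, -0.0], [0.985, 0.173, -0.0], [0.0, -0.0, -1.0]]
wrist_force: [-0.6, 0.1, 0.2]
finger_gap: 0.0453
finger_force: 0.0
handle c [439.6  20.2] size [23.  51.5] ang 90.2 px [ 74. 126.]
handle c [562.9   1.2] size [21.  49.4] ang 98.9 px [256. 185.]
shift cm [-0.04  0.03  7.09] turn -0.07 | cur [ 0.5647 -0.01    0.1009] yaw 99.73 F [ 0.7 -0.1 -0.5] gap 0.0447 t 4.125
```

View pics/w2.png

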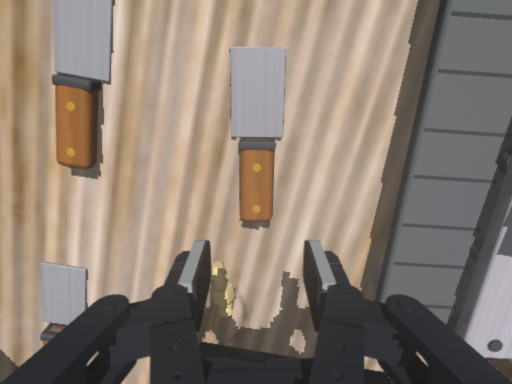

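The scraper is well centred between the fingers (u 256, jaws' centre about 257). The brass coupling sits at about (222,290), so I'll check its clearance.

```bash
python3 - <<'E'
from h import *
c=load('w2')
for p in [(218,262),(232,290),(225,316),(206,300)]: print(ray(c,*p,.008).round(3))
for p in [(256,221),(257,137),(257,48)]: print(ray(c,*p,.003).round(4))
E
python3 -m creep '[[[0.4,0,3,-0.5,4.5],[0.4,0,5.5,-0.9,4.5],[0.4,0,7,-0.9,4.5],[0.4,0,7.2,-0.9,4.5],[0.4,0,7.5,-0.9,4.5],[0.4,0,7.6,-0.9,4.5]]]'
```

```text
[ 0.545 -0.067  0.008]
[ 0.559 -0.091  0.008]
[ 0.557 -0.117  0.008]
[ 0.54  -0.104  0.008]
[ 0.5681 -0.0304  0.003 ]
[0.558  0.0325 0.003 ]
[0.5483 0.0887 0.003 ]
t: 4.88
position: [0.5643, -0.0061, 0.0255]
eef_rot: [[-0.185, 0.983, 0.001], [0.983, 0.185, -0.0], [-0.0, 0.001, -1.0]]
wrist_force: [-0.5, -0.2, -0.3]
finger_gap: 0.0449
finger_force: 0.0
```

```bash
python3 -m creep '[[[-0.6,0,0,1.7,4.5],[-0.6,0,0.3,1.7,4.5],[-0.6,0,0.6,1.7,4.5],[-0.6,0,0.7,1.7,4.5],[-0.6,0,0.7,1.7,4.5]]]'
```

```text
t: 5.5
position: [0.565, -0.0118, 0.0179]
eef_rot: [[-0.156, 0.988, -0.0], [0.988, 0.156, -0.0], [0.0, -0.0, -1.0]]
wrist_force: [-0.2, 0.5, 0.3]
finger_gap: 0.045
finger_force: 0.0
```

```bash
python3 -m creep '[[[0,0,0,0,3],[0,0,0,0,2.4],[0,0,0,0,2],[0,0,0,0,1.5],[0,0,0,0,1.5],[0,0,0,0,1.5],[0,0,0,0,1.5]]]' 60
```

```text
t: 6.38
position: [0.5651, -0.0119, 0.0183]
eef_rot: [[-0.156, 0.988, 0.0], [0.988, 0.156, -0.0], [-0.0, 0.0, -1.0]]
wrist_force: [-1.0, 1.0, 5.8]
finger_gap: 0.0225
finger_force: 59.4
```

```bash
cat >> h.py <<'E'
YAW=5.8; FX=702.; CY=-21.8   # FX,CY measured in axes at 5.9 deg
def rackpt(x,y,a=np.radians(5.9)):
    X=np.array([np.cos(a),np.sin(a)]);Y=np.array([-X[1],X[0]]); return ((FX+x)*X+(CY+y)*Y)/1000
def bay(b,x,z): p=rackpt(x,90-60*b); go(p[0],p[1],z,YAW)
E
python3 -m creep '[[[0,0,-2,0,1.5],[0,0,-7,0,1.5],[0,0,-7,0,1.5]]]'
python3 - <<'E'
from h import *
bay(1,-130,.085)
E
```

```text
t: 6.75
position: [0.5664, -0.0121, 0.0908]
eef_rot: [[-0.156, 0.988, 0.005], [0.988, 0.156, -0.001], [-0.002, 0.005, -1.0]]
wrist_force: [0.5, 0.2, -1.4]
finger_gap: 0.0222
finger_force: 59.1
shift cm [7.78 1.4  0.58] turn 93.17 | cur [ 0.5664 -0.0121  0.0908] yaw 98.97 F [ 0.5  0.2 -1.4] gap 0.0222 t 6.75
```

```bash
python3 -m creep '[[[4,0.7,0.3,30,1.5],[7.8,1.4,0.6,60,1.5],[7.8,1.4,0.6,93.2,1.5],[7.8,1.4,0.6,93.2,1.5],[7.8,1.4,0.6,93.2,1.5],[7.8,1.4,0.6,93.2,1.5],[7.8,1.4,0.6,93.2,1.5],[7.8,1.4,0.6,93.2,1.5],[7.8,1.4,0.6,93.2,1.5],[7.8,1.4,0.6,93.2,1.5]]]'
python3 -m creep '[[[0,0,0,0,1.5],[0,0,0,0,1.5]]]'
python3 - <<'E'
from h import *
c=cap('wrist','w3'); bay(1,-111,.0605)
E
```

```text
t: 8.0
position: [0.5664, 0.0673, 0.0811]
eef_rot: [[0.995, 0.101, -0.001], [0.101, -0.995, -0.0], [-0.001, -0.0, -1.0]]
wrist_force: [-0.1, 0.1, -0.8]
finger_gap: 0.0221
finger_force: 59.1
t: 8.25
position: [0.5667, 0.0673, 0.0818]
eef_rot: [[0.995, 0.102, -0.0], [0.102, -0.995, -0.0], [-0.0, 0.0, -1.0]]
wrist_force: [0.1, 0.1, -1.0]
finger_gap: 0.0219
finger_force: 59.1
shift cm [2.04 0.04 2.14] turn 0.03 | cur [0.5667 0.0673 0.0819] yaw 5.83 F [-0.4 -0.4 -0.8] gap 0.0221 t 8.3
```

View pics/w3.png

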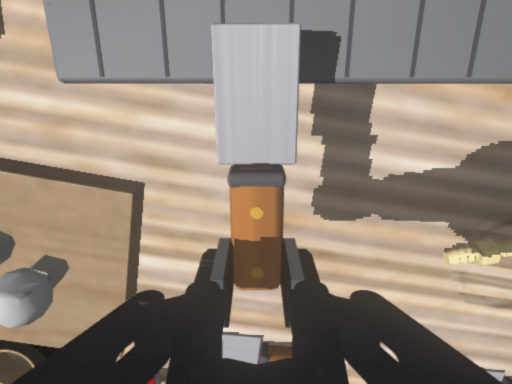

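The held scraper is centred at u about 256, and its blade covers the floor's front edge at row 80. Other grooves at row 78 are at about u = 102, 168, 350 and 415. I'll check lateral offset against those from this view.

```bash
python3 - <<'E'
from h import *
c=load('w3'); g=c['image'].mean(2)
a=np.radians(5.9);X=np.array([np.cos(a),np.sin(a)]);Y=np.array([-X[1],X[0]])
for v in (20,60):
    r=cv2.GaussianBlur(g,(3,3),0)[v]; b=cv2.blur(g,(25,1))[v]
    us=[u for u in range(40,510) if r[u]<b[u]-8 and r[u]==r[max(0,u-4):u+5].min()]
    print(v,[(u,round(float(ray(c,u,v,.04)[:2]@Y*1000),1)) for u in us])
us=g[78:84,100:210].mean(1); print(us)
for v in (81,82): print([round(float(ray(c,u,v,.04)[:2]@X*1000),1) for u in (80,200,350,480)])
z=.0636+.003
for p in [(212.5,26),(299.5,26),(217,160),(297,160)]: w=ray(c,*p,z)[:2]*1000; print('blade',w@X,w@Y)
print('target',CY+30)
E
```

```text
20 [(51, 104.8), (95, 84.2), (163, 52.3), (223, 24.1), (291, -7.8), (351, -36.0), (419, -67.9), (479, -96.0)]
60 [(100, 84.5), (166, 52.4), (207, 32.4), (303, -14.3), (309, -17.2), (334, -29.3), (348, -36.1), (414, -68.2), (471, -95.9)]
[132.8969697  122.01515152 111.41212121 102.64242424  99.33939394
 134.87272727]
[651.7, 651.7, 651.8, 651.8]
[651.2, 651.3, 651.3, 651.4]
blade 672.8642662336605 25.853691159353104
blade 672.8787010520048 -8.80525675936731
blade 618.0913930308845 26.164920654870464
blade 618.1190053526359 -10.002911863111926
target 8.2
```

```bash
python3 -m creep '[[[1,0,0,0,1.5],[1.2,0,1,0,1.5],[1.2,0,1.4,0,1.5],[1.2,0,1.4,0,1.5]]]'
python3 -m creep '[[[0,0,0.2,0,1.5],[0,0,0.3,0,1.5],[0,0,0.4,0,1.5],[0,0,0.4,0,1.5]]]'
python3 -m creep '[[[0,0,0.2,0,1.5],[0,0,0.3,0,1.5],[0,0,0.3,0,1.5],[0,0,0.3,0,1.5]]]'
```

```text
t: 8.8
position: [0.5783, 0.0685, 0.0673]
eef_rot: [[0.995, 0.1, -0.001], [0.1, -0.995, -0.0], [-0.001, -0.0, -1.0]]
wrist_force: [0.2, -0.5, -0.4]
finger_gap: 0.0223
finger_force: 59.0
t: 9.3
position: [0.5787, 0.0685, 0.064]
eef_rot: [[0.995, 0.1, 0.0], [0.1, -0.995, -0.0], [0.0, 0.0, -1.0]]
wrist_force: [0.5, -0.3, -0.6]
finger_gap: 0.0222
finger_force: 59.0
t: 9.8
position: [0.5787, 0.0685, 0.061]
eef_rot: [[0.995, 0.1, 0.0], [0.1, -0.995, -0.0], [0.0, 0.0, -1.0]]
wrist_force: [0.6, 0.4, -0.3]
finger_gap: 0.0224
finger_force: 59.0
```

```bash
python3 -m creep '[[[1,0,0.1,0,1.5],[2,0,0.1,0,1.5],[3,0,0.1,0,1.5],[4,0,0.1,0,1.5],[5,0,0.1,0,1.5],[6,0,0.1,0,1.5],[6.5,0,0.1,0,1.5],[6.5,0,0.1,0,1.5]]]'
python3 - <<'E'
from h import *
cap('wrist','w4'); bay(1,-45,.0585)
E
```

```text
t: 10.8
position: [0.6435, 0.075, 0.0599]
eef_rot: [[0.995, 0.1, -0.0], [0.1, -0.995, -0.0], [-0.0, 0.0, -1.0]]
wrist_force: [-0.2, -0.3, -0.3]
finger_gap: 0.0221
finger_force: 64.3
shift cm [0.95 0.03 0.14] turn -0.04 | cur [0.6432 0.075  0.0599] yaw 5.76 F [-0.3 -0.3 -0. ] gap 0.0221 t 10.85
```

View pics/w4.png

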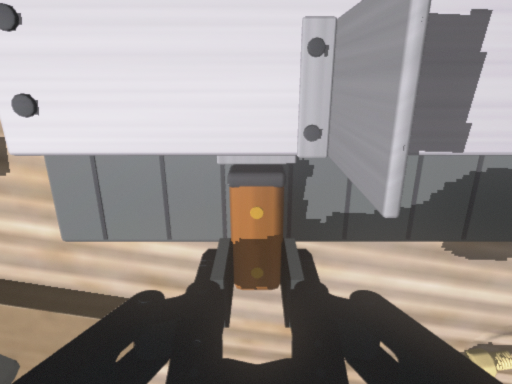

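The blade is in the bay, with about 9 mm left to the face. The fin clears the gripper.

```bash
python3 -m creep '[[[0.3,0,0.1,0,1.5],[0.6,0,0.1,0,1.5],[0.8,0,0.1,0,1.5],[1,0,0.1,0,1.5],[1,0,0.1,0,1.5]]]'
python3 -m creep '[[[0.1,0,0.05,0,1.5],[0.2,0,0.1,0,1.5],[0.2,0,0.1,0,1.5]]]'
```

```text
t: 11.48
position: [0.651, 0.0758, 0.0585]
eef_rot: [[0.995, 0.1, -0.006], [0.1, -0.995, -0.0], [-0.006, -0.0, -1.0]]
wrist_force: [-11.8, -1.5, 4.5]
finger_gap: 0.0219
finger_force: 65.0
t: 11.85
position: [0.6512, 0.0759, 0.0583]
eef_rot: [[0.995, 0.101, -0.01], [0.101, -0.995, -0.001], [-0.01, -0.0, -1.0]]
wrist_force: [-24.9, -4.0, 18.5]
finger_gap: 0.0222
finger_force: 66.7
```

```bash
python3 -m creep '[[[-0.3,0,-0.1,0,1.5],[-0.3,0,-0.1,0,3.5],[-0.3,0,-0.1,0,4],[-0.3,0,-0.1,0,4],[-0.3,0,-2,0,4],[-0.3,0,-6,0,4],[-2,0,-12,0,4],[-2,0,-18,0,4],[-2,0,-18,0,4],[-2,0,-18,0,4]]]'
python3 - <<'E'
from h import *
c=cap('wrist','w5');handles(c,.016); handles(c,.056);go(.4388,.0081,.1,90.1)
E
```

```text
t: 13.1
position: [0.6352, 0.0742, 0.2386]
eef_rot: [[0.995, 0.1, 0.001], [0.1, -0.995, -0.0], [0.001, 0.0, -1.0]]
wrist_force: [0.0, -0.7, 0.3]
finger_gap: 0.0399
finger_force: 0.0
handle c [665.4 262. ] size [22.1 53.5] ang 93.9 px [ 81. 111.]
handle c [656.9  77.3] size [22.3 57.3] ang 6.9 px [255. 136.]
handle c [439.1  20. ] size [20.1 50. ] ang 89.6 px [283. 309.]
handle c [671.4 241.5] size [19.6 47.4] ang 93.9 px [ 81. 111.]
handle c [663.8  77.8] size [19.7 50.8] ang 6.9 px [255. 136.]
handle c [470.8  27. ] size [17.8 44.3] ang 89.6 px [283. 309.]
shift cm [-20.17   4.61  13.78] turn -84.34 | cur [0.635  0.0742 0.2376] yaw 5.76 F [-0.3  0.1 -0.3] gap 0.04 t 13.15
```

View pics/w5.png

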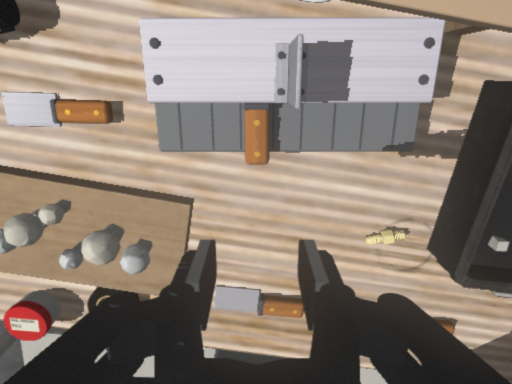

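Scraper 1 is home: its handle meets the face at (256,107). Next is the left one. First I'll check where the cup is relative to the camera mount.

```bash
python3 - <<'E'
from h import *
c=load('top0')
for p in [(158,265),(178,265),(168,255),(168,278)]: print(ray(c,p[0]*.64,p[1]*.64,.08).round(3))
go(.6658,.2495,.1,93.9)
E
```

```text
[0.619 0.488 0.08 ]
[0.62  0.437 0.08 ]
[0.645 0.465 0.08 ]
[0.586 0.46  0.08 ]
shift cm [  4.84 -17.13  13.76] turn -88.14 | cur [0.635  0.0742 0.2376] yaw 5.76 F [-0.3  0.1 -0.3] gap 0.04 t 13.15
```

```bash
python3 -m creep '[[[1,-5,0,-20,4.5],[3,-10,0,-40,4.5],[4.8,-17.1,4,-88.1,4.5],[4.8,-17.1,8,-88.1,4.5],[4.8,-17.1,12,-88.1,4.5],[4.8,-17.1,13.8,-88.1,4.5],[4.8,-17.1,13.8,-88.1,4.5],[4.8,-17.1,13.8,-88.1,4.5],[4.8,-17.1,13.8,-88.1,4.5],[4.8,-17.1,13.8,-88.1,4.5]]]'
python3 -m creep '[[[0,0,0,0,4.5],[0,0,0,0,4.5]]]' >/dev/null
python3 - <<'E'
from h import *
c=cap('wrist','w6'); handles(c); go(.6658,.2495,.018,93.9)
E
```

```text
t: 14.4
position: [0.6655, 0.249, 0.0985]
eef_rot: [[-0.067, 0.998, -0.002], [0.998, 0.067, -0.001], [-0.001, -0.002, -1.0]]
wrist_force: [0.3, -0.4, -1.5]
finger_gap: 0.0452
finger_force: 0.0
handle c [665.2 262.7] size [21.1 49.5] ang 94.9 px [256. 182.]
shift cm [ 0.04 -0.01  8.18] turn -0.07 | cur [0.6659 0.2491 0.0998] yaw 93.83 F [0.1 0.4 0.4] gap 0.0452 t 14.7
```

```bash
python3 -m creep '[[[0,0,3,-1,4.5],[0,0,6,-1,4.5],[0,0,7.5,-1,4.5],[0,0,8.1,-1,4.5],[0,0,8.2,-1,4],[0,0,8.2,-1,3],[0,0,8.2,-1,2],[0,0,8.2,-1,1.5],[0,0,8.2,-1,1.5],[0,0,8.2,-1,1.5]]]' 60
python3 -m creep '[[[0,0,0,0,1.5],[0,0,0,0,1.5],[0,0,-3,0,1.5],[0,0,-8,0,1.5],[0,0,-8,0,1.5]]]'
python3 - <<'E'
from h import *
bay(0,-130,.085)
E
```

```text
t: 15.95
position: [0.6666, 0.2493, 0.0192]
eef_rot: [[-0.085, 0.996, 0.002], [0.996, 0.085, 0.0], [0.0, 0.002, -1.0]]
wrist_force: [-0.6, -0.6, 6.4]
finger_gap: 0.0224
finger_force: 59.6
t: 16.58
position: [0.6676, 0.2497, 0.1023]
eef_rot: [[-0.085, 0.996, 0.007], [0.996, 0.085, 0.002], [0.001, 0.007, -1.0]]
wrist_force: [0.1, -0.2, -1.1]
finger_gap: 0.0222
finger_force: 59.0
shift cm [-11.36 -11.58   1.64] turn 89.06 | cur [0.6676 0.2497 0.1023] yaw 94.86 F [ 0.1 -0.2 -1.1] gap 0.0222 t 16.575
```

```bash
python3 -m creep '[[[-4,-6,0,0,1.5],[-9,-11.6,0.5,15,1.5],[-11.4,-11.6,1.6,40,1.5],[-11.4,-11.6,1.6,89.1,1.5],[-11.4,-11.6,1.6,89.1,1.5],[-11.4,-11.6,1.6,89.1,1.5],[-11.4,-11.6,1.6,89.1,1.5],[-11.4,-11.6,1.6,89.1,1.5],[-11.4,-11.6,1.6,89.1,1.5],[-11.4,-11.6,1.6,89.1,1.5]]]'
python3 -m creep '[[[0,0,0,0,1.5],[0,0,0,0,1.5],[0,0,0,0,1.5]]]'
python3 - <<'E'
from h import *
c=cap('wrist','w7'); handles(c,.08); bay(0,-120,.062)
E
```

```text
t: 17.82
position: [0.5597, 0.1257, 0.0814]
eef_rot: [[0.995, 0.097, -0.001], [0.097, -0.995, -0.0], [-0.001, 0.0, -1.0]]
wrist_force: [-0.1, 0.1, 0.1]
finger_gap: 0.0225
finger_force: 59.2
t: 18.2
position: [0.56, 0.1257, 0.0819]
eef_rot: [[0.995, 0.101, -0.0], [0.101, -0.995, -0.0], [-0.0, 0.0, -1.0]]
wrist_force: [0.5, 0.1, -0.3]
finger_gap: 0.0225
finger_force: 59.2
handle c [655.6  87.1] size [20.6 35.3] ang 5.9 px [386.  50.]
handle c [584.3 128.5] size [20.9 30.5] ang 7.1 px [253. 213.]
handle c [502.9  70.4] size [ 5.5 14.3] ang 42.3 px [352. 372.]
shift cm [ 1.2  -0.07  1.99] turn -0.01 | cur [0.5601 0.1258 0.0819] yaw 5.79 F [ 0.5 -0.  -0.8] gap 0.0221 t 18.25
```

View pics/w7.png

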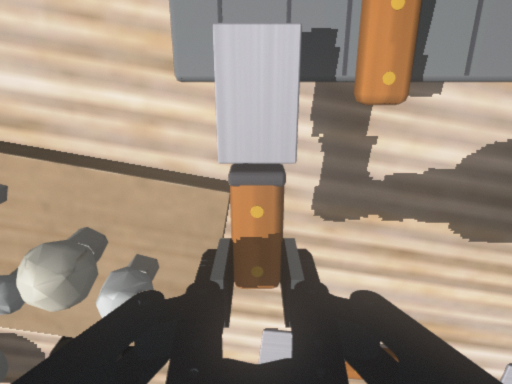

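The grip is the same as before and laterally on bay 0, so I'll lower and insert.

```bash
python3 -m creep '[[[1.2,-0.05,1,0,1.5],[1.2,-0.05,1.8,0,1.5],[1.2,-0.05,2.1,0,1.5],[1.2,-0.05,2.1,0,1.5]]]'
python3 -m creep '[[[1,0,0.1,0,1.5],[2,0,0.1,0,1.5],[3,0,0.1,0,1.5],[4,0,0.1,0,1.5],[5,0,0.1,0,1.5],[6,0,0.1,0,1.5],[6.5,0,0.1,0,1.5],[6.5,0,0.1,0,1.5]]]'
python3 -m creep '[[[0.3,0,0.05,0,1.5],[0.6,0,0.05,0,1.5],[0.8,0,0.1,0,1.5],[1,0,0.1,0,1.5],[1,0,0.1,0,1.5]]]'
```

```text
t: 18.75
position: [0.5717, 0.1274, 0.0605]
eef_rot: [[0.995, 0.1, -0.001], [0.1, -0.995, -0.0], [-0.001, 0.0, -1.0]]
wrist_force: [0.5, -0.2, -0.7]
finger_gap: 0.0222
finger_force: 59.2
t: 19.75
position: [0.6368, 0.134, 0.0599]
eef_rot: [[0.995, 0.1, -0.0], [0.1, -0.995, -0.0], [-0.0, 0.0, -1.0]]
wrist_force: [-0.4, -0.0, -1.5]
finger_gap: 0.0219
finger_force: 59.2
t: 20.38
position: [0.6448, 0.1348, 0.0591]
eef_rot: [[0.995, 0.101, -0.004], [0.101, -0.995, -0.001], [-0.005, 0.0, -1.0]]
wrist_force: [-10.6, -1.4, 8.8]
finger_gap: 0.0221
finger_force: 60.2
```

```bash
python3 -m creep '[[[0.1,0,0,0,1.5],[0.2,0,0,0,1.5],[-0.2,0,-0.1,0,1.5],[-0.2,0,-0.1,0,4],[-0.2,0,-0.1,0,4],[-0.2,0,-0.1,0,4],[-0.2,0,-3,0,4],[-0.2,0,-8,0,4],[-0.2,0,-14,0,4],[-0.2,0,-14,0,4]]]'
python3 - <<'E'
from h import *
c=cap('wrist','w8');handles(c,.056); go(.4392,.0068,.1,90)
E
```

```text
t: 21.62
position: [0.6463, 0.135, 0.2039]
eef_rot: [[0.995, 0.1, 0.008], [0.1, -0.995, 0.001], [0.008, 0.0, -1.0]]
wrist_force: [-0.4, 0.1, -0.3]
finger_gap: 0.0401
finger_force: 0.0
handle c [657.6 137.2] size [19.  49.5] ang 6.4 px [255. 165.]
handle c [664.   78.9] size [21.2 50.3] ang 6.4 px [322. 164.]
handle c [ 463.4 -144.3] size [20.  41.5] ang 87.2 px [499. 364.]
shift cm [-21.83  10.67  10.02] turn -84.24 | cur [0.6452 0.1349 0.2011] yaw 5.76 F [ 0.1 -1.  -0.5] gap 0.04 t 21.675
```

```bash
python3 -m creep '[[[-5,2,0,-10,4.5],[-10,5,0,-30,4.5],[-21.8,10.7,0,-84.2,4.5],[-21.8,10.7,3,-84.2,4.5],[-21.8,10.7,6,-84.2,4.5],[-21.8,10.7,8,-84.2,4.5],[-21.8,10.7,8,-84.2,4.5],[-21.8,10.7,8,-84.2,4.5],[-21.8,10.7,8,-84.2,4.5],[-21.8,10.7,8,-84.2,4.5]]]'
python3 -m creep '[[[0,0,0,0,4.5],[0,0,0,0,4.5]]]' >/dev/null
python3 - <<'E'
from h import *
c=cap('wrist','w9'); h=handles(c); go(.4392,.0068,.018,90)
E
```

```text
t: 22.92
position: [0.4382, 0.0065, 0.1186]
eef_rot: [[0.004, 1.0, -0.001], [1.0, -0.004, 0.0], [0.0, -0.001, -1.0]]
wrist_force: [0.3, 0.0, 0.8]
finger_gap: 0.0446
finger_force: 0.0
handle c [437.6  20.8] size [20.8 49.9] ang 89.1 px [255. 173.]
shift cm [ 0.04  0.07 10.1 ] turn -0.08 | cur [0.4384 0.0064 0.119 ] yaw 89.92 F [-0.1 -0.8 -0.1] gap 0.0451 t 23.225
```

```bash
python3 -m creep '[[[0.1,-0.1,3,0.8,4.5],[0.1,-0.1,6,0.8,4.5],[0.1,-0.1,9,0.8,4.5],[0.1,-0.1,10,0.8,4.5],[0.1,-0.1,10.1,0.8,4],[0.1,-0.1,10.1,0.8,3],[0.1,-0.1,10.1,0.8,2],[0.1,-0.1,10.1,0.8,1.5],[0.1,-0.1,10.1,0.8,1.5],[0.1,-0.1,10.1,0.8,1.5]]]' 60
python3 -m creep '[[[0,0,0,0,1.5],[0,0,0,0,1.5],[0,0,-3,0,1.5],[0,0,-8,0,1.5],[0,0,-8,0,1.5]]]'
python3 - <<'E'
from h import *
bay(2,-130,.085)
E
```

```text
t: 24.48
position: [0.4378, 0.0074, 0.0191]
eef_rot: [[0.015, 1.0, 0.002], [1.0, -0.015, -0.0], [-0.0, 0.002, -1.0]]
wrist_force: [-0.8, 0.4, 6.3]
finger_gap: 0.0224
finger_force: 58.9
t: 25.1
position: [0.4387, 0.0073, 0.1012]
eef_rot: [[0.015, 1.0, 0.007], [1.0, -0.015, -0.001], [-0.001, 0.007, -1.0]]
wrist_force: [0.8, -0.3, -1.6]
finger_gap: 0.0222
finger_force: 59.4
shift cm [ 0.19 13.55  1.71] turn 83.37 | cur [0.4387 0.0073 0.1012] yaw 89.17 F [ 0.8 -0.3 -1.6] gap 0.0222 t 25.1
```

```bash
python3 -m creep '[[[0,4,0,20,1.5],[0.2,8,0,40,1.5],[0.2,13.6,1,83.4,1.5],[0.2,13.6,1.7,83.4,1.5],[0.2,13.6,1.7,83.4,1.5],[0.2,13.6,1.7,83.4,1.5],[0.2,13.6,1.7,83.4,1.5],[0.2,13.6,1.7,83.4,1.5],[0.2,13.6,1.7,83.4,1.5],[0.2,13.6,1.7,83.4,1.5]]]'
python3 -m creep '[[[0,0,0,0,1.5],[0,0,0,0,1.5],[0,0,0,0,1.5]]]'
python3 - <<'E'
from h import *
c=cap('wrist','w10'); handles(c,.08); bay(2,-119,.0605)
g=c['image'].mean(2);r=g[120]; print(np.round(np.diff(g[120,200:320]),0).astype(int).tolist())
E
```

```text
t: 26.35
position: [0.5733, 0.0075, 0.0807]
eef_rot: [[0.995, 0.103, -0.0], [0.103, -0.995, -0.0], [-0.0, -0.0, -1.0]]
wrist_force: [0.0, -0.0, -1.2]
finger_gap: 0.0225
finger_force: 59.5
t: 26.72
position: [0.5735, 0.0075, 0.081]
eef_rot: [[0.995, 0.101, 0.0], [0.101, -0.995, -0.0], [0.0, 0.0, -1.0]]
wrist_force: [-0.4, 0.0, -1.6]
finger_gap: 0.0224
finger_force: 59.5
handle c [653.2 106.2] size [ 8.6 37.9] ang 171.7 px [ 8. 68.]
handle c [658.5  65.6] size [19.4 36.2] ang 5.9 px [121.  52.]
handle c [600.3  10.9] size [20.8 25.5] ang 7.1 px [253. 212.]
shift cm [1.18 0.02 2.05] turn -0.02 | cur [0.5735 0.0075 0.081 ] yaw 5.78 F [-0.1 -0.2 -1.9] gap 0.0221 t 26.775
[1, 1, 1, 1, 1, 1, 2, 0, 2, 1, 2, 1, -2, -11, -1, -7, -4, -1, -2, 1, 3, 1, 3, 0, 2, 3, -1, -1, -1, -1, 1, -2, -1, -1, 4, 1, -2, 0, 0, 1, 0, -1, -1, -1, 0, 0, 0, -1, 1, -1, 3, 0, -1, 0, -1, 0, 1, 0, 1, 1, -2, -2, 0, 0, -1, -2, -2, 2, 1, 2, 2, 0, -2, 0, 1, 0, 0, 0, -3, 1, 0, -1, 0, -1, -1, 0, 0, 0, 2, 0, 0, 1, 0, -4, -34, -22, 32, 11, 0, 0, -1, -1, 1, -1, 0, -1, 3, -2, -4, -45, -29, -3, -1, 1, 1, 0, -2, 4, -3]
```

```bash
python3 -m creep '[[[1.2,0,1,0,1.5],[1.2,0,1.8,0,1.5],[1.2,0,2.05,0,1.5],[1.2,0,2.05,0,1.5]]]'
python3 -m creep '[[[1,0,0.1,0,1.5],[2,0,0.1,0,1.5],[3,0,0.1,0,1.5],[4,0,0.1,0,1.5],[5,0,0.1,0,1.5],[6,0,0.1,0,1.5],[6.5,0,0.1,0,1.5],[6.5,0,0.1,0,1.5]]]'
python3 -m creep '[[[0.3,0,0.05,0,1.5],[0.6,0,0.05,0,1.5],[0.8,0,0.1,0,1.5],[1,0,0.1,0,1.5],[1,0,0.1,0,1.5]]]'
```

```text
t: 27.28
position: [0.5851, 0.0087, 0.0601]
eef_rot: [[0.995, 0.1, -0.001], [0.1, -0.995, 0.0], [-0.001, -0.0, -1.0]]
wrist_force: [0.7, 0.2, -0.8]
finger_gap: 0.022
finger_force: 59.4
t: 28.28
position: [0.6502, 0.0152, 0.0594]
eef_rot: [[0.995, 0.1, -0.0], [0.1, -0.995, -0.0], [-0.0, 0.0, -1.0]]
wrist_force: [-0.5, 0.3, -0.5]
finger_gap: 0.0222
finger_force: 59.4
t: 28.9
position: [0.6573, 0.0159, 0.0591]
eef_rot: [[0.995, 0.101, -0.007], [0.101, -0.995, -0.0], [-0.007, -0.0, -1.0]]
wrist_force: [-18.2, -3.5, 17.9]
finger_gap: 0.0219
finger_force: 61.6
```

```bash
python3 -m creep '[[[0.1,0,0,0,1.5],[0.1,0,0,0,1.5],[-0.2,0,-0.1,0,1.5],[-0.2,0,-0.1,0,4],[-0.2,0,-0.1,0,4],[-0.2,0,-0.1,0,4],[-0.2,0,-3,0,4],[-0.2,0,-8,0,4],[-0.2,0,-14,0,4],[-0.2,0,-14,0,4]]]'
python3 - <<'E'
from h import *
c=cap('wrist','w11');handles(c,.056); go(.4242,-.197,.12,90)
E
```

```text
t: 30.15
position: [0.6598, 0.016, 0.2035]
eef_rot: [[0.995, 0.1, 0.009], [0.1, -0.995, -0.001], [0.008, 0.002, -1.0]]
wrist_force: [-0.2, 0.3, -0.0]
finger_gap: 0.04
finger_force: 0.0
handle c [657.3 136. ] size [18.9 49.8] ang 7.0 px [119. 167.]
handle c [663.8  77.6] size [19.2 50.4] ang 6.6 px [186. 166.]
handle c [670.3  18.2] size [19.6 49.5] ang 6.4 px [255. 165.]
shift cm [-25.5   18.83   7.97] turn -84.24 | cur [0.6587 0.016  0.2006] yaw 5.76 F [ 0.3  0.  -0.4] gap 0.0401 t 30.2
```

```bash
python3 -m creep '[[[-6,2,0,-10,4.5],[-12,5,0,-30,4.5],[-25.5,18.8,0,-84.2,4.5],[-25.5,18.8,0,-84.2,4.5],[-25.5,18.8,4,-84.2,4.5],[-25.5,18.8,8,-84.2,4.5],[-25.5,18.8,8,-84.2,4.5],[-25.5,18.8,8,-84.2,4.5],[-25.5,18.8,8,-84.2,4.5],[-25.5,18.8,8,-84.2,4.5]]]'
python3 -m creep '[[[0,0,0,0,4.5],[0,0,0,0,4.5]]]' >/dev/null
python3 - <<'E'
from h import *
c=cap('wrist','w12'); h=handles(c); go(.4242,-.197,.018,90)
E
```

```text
t: 31.45
position: [0.423, -0.1965, 0.1181]
eef_rot: [[0.004, 1.0, -0.001], [1.0, -0.004, 0.0], [0.0, -0.001, -1.0]]
wrist_force: [-0.1, 0.0, -0.5]
finger_gap: 0.0453
finger_force: 0.0
handle c [ 422.4 -183.9] size [20.7 49.3] ang 90.7 px [255. 175.]
shift cm [-0.04  0.1  10.06] turn -0.09 | cur [ 0.4232 -0.1966  0.1186] yaw 89.91 F [0.2 0.1 1. ] gap 0.0451 t 31.75
```

```bash
python3 -m creep '[[[-0.1,-0.05,3,-0.6,4.5],[-0.1,-0.05,6,-0.6,4.5],[-0.1,-0.05,9,-0.6,4.5],[-0.1,-0.05,10,-0.6,4.5],[-0.1,-0.05,10.05,-0.6,4],[-0.1,-0.05,10.05,-0.6,3],[-0.1,-0.05,10.05,-0.6,2],[-0.1,-0.05,10.05,-0.6,1.5],[-0.1,-0.05,10.05,-0.6,1.5],[-0.1,-0.05,10.05,-0.6,1.5]]]' 60
python3 -m creep '[[[0,0,0,0,1.5],[0,0,0,0,1.5],[0,0,-3,0,1.5],[0,0,-8,0,1.5],[0,0,-8,0,1.5]]]'
python3 - <<'E'
from h import *
bay(3,-130,.085)
E
```

```text
t: 33.0
position: [0.423, -0.1979, 0.0192]
eef_rot: [[-0.01, 1.0, 0.002], [1.0, 0.01, -0.001], [-0.001, 0.002, -1.0]]
wrist_force: [-0.9, 0.8, 6.2]
finger_gap: 0.0224
finger_force: 59.0
t: 33.62
position: [0.4238, -0.1983, 0.1013]
eef_rot: [[-0.01, 1.0, 0.006], [1.0, 0.01, -0.004], [-0.004, 0.006, -1.0]]
wrist_force: [0.0, 1.2, -1.5]
finger_gap: 0.0224
finger_force: 59.4
shift cm [14.44 15.8   1.67] turn 84.76 | cur [ 0.4238 -0.1983  0.1013] yaw 90.56 F [ 0.   1.2 -1.5] gap 0.0224 t 33.625
```

```bash
python3 -m creep '[[[5,2,0,10,1.5],[10,5,0,25,1.5],[14.4,10,0.5,50,1.5],[14.4,15.8,1.7,84.8,1.5],[14.4,15.8,1.7,84.8,1.5],[14.4,15.8,1.7,84.8,1.5],[14.4,15.8,1.7,84.8,1.5],[14.4,15.8,1.7,84.8,1.5],[14.4,15.8,1.7,84.8,1.5],[14.4,15.8,1.7,84.8,1.5]]]'
python3 -m creep '[[[0,0,0,0,1.5],[0,0,0,0,1.5],[0,0,0,0,1.5]]]'
python3 - <<'E'
from h import *
c=cap('wrist','w13'); bay(3,-119,.0605)
g=c['image'].mean(2); print(np.round(g[120,205:220]).astype(int).tolist(),np.round(g[120,288:305]).astype(int).tolist())
for p in [(430,150),(430,80),(450,30)]: print(p,g[p[1],p[0]-60:p[0]+80:10].astype(int).tolist())
E
```

```text
t: 34.88
position: [0.5789, -0.0521, 0.0804]
eef_rot: [[0.995, 0.101, -0.001], [0.101, -0.995, 0.0], [-0.001, -0.0, -1.0]]
wrist_force: [0.1, -0.6, -0.9]
finger_gap: 0.0223
finger_force: 59.4
t: 35.25
position: [0.5793, -0.0521, 0.081]
eef_rot: [[0.995, 0.101, 0.0], [0.101, -0.995, -0.0], [0.0, 0.0, -1.0]]
wrist_force: [-0.0, -0.6, -1.5]
finger_gap: 0.0225
finger_force: 59.4
shift cm [1.22 0.04 2.05] turn -0.03 | cur [ 0.5792 -0.0521  0.081 ] yaw 5.77 F [-0.7  0.5 -0.6] gap 0.0222 t 35.3
[179, 177, 178, 177, 179, 177, 177, 179, 178, 178, 182, 202, 203, 196, 193] [192, 195, 195, 195, 197, 198, 196, 195, 174, 142, 188, 204, 206, 206, 204, 204, 205]
(430, 150) [155, 176, 186, 187, 187, 67, 54, 53, 46, 47, 42, 40, 66, 70]
(430, 80) [96, 208, 212, 204, 203, 197, 190, 121, 52, 46, 45, 42, 44, 39]
(450, 30) [171, 172, 172, 177, 187, 196, 202, 40, 40, 41, 42, 39, 37]
```

View pics/w13.png

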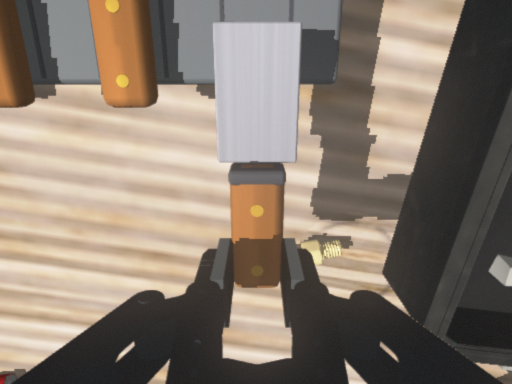

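The scraper is well held and lined up with bay 3. The coupling lies low at (325,250), and the case edge at u 385 and beyond is clear. Inserting.

```bash
python3 -m creep '[[[1.2,0.05,1,0,1.5],[1.2,0.05,1.8,0,1.5],[1.2,0.05,2.05,0,1.5],[1.2,0.05,2.05,0,1.5]]]'
python3 -m creep '[[[1,0,0.1,0,1.5],[2,0,0.1,0,1.5],[3,0,0.1,0,1.5],[4,0,0.1,0,1.5],[5,0,0.1,0,1.5],[6,0,0.1,0,1.5],[6.5,0,0.1,0,1.5],[6.5,0,0.1,0,1.5]]]'
python3 -m creep '[[[0.3,0,0.05,0,1.5],[0.6,0,0.05,0,1.5],[0.8,0,0.1,0,1.5],[1,0,0.1,0,1.5],[1,0,0.1,0,1.5]]]'
```

```text
t: 35.8
position: [0.591, -0.0514, 0.0601]
eef_rot: [[0.995, 0.1, -0.001], [0.1, -0.995, 0.0], [-0.001, -0.0, -1.0]]
wrist_force: [-0.3, 0.1, -0.3]
finger_gap: 0.0222
finger_force: 59.4
t: 36.8
position: [0.6561, -0.0448, 0.0594]
eef_rot: [[0.995, 0.1, 0.0], [0.1, -0.995, -0.0], [0.0, 0.0, -1.0]]
wrist_force: [-0.1, -0.3, -0.9]
finger_gap: 0.022
finger_force: 59.4
t: 37.42
position: [0.6627, -0.0443, 0.0592]
eef_rot: [[0.995, 0.101, -0.008], [0.101, -0.995, -0.0], [-0.008, -0.001, -1.0]]
wrist_force: [-22.6, -3.3, 20.2]
finger_gap: 0.0223
finger_force: 61.8
```

```bash
python3 -m creep '[[[0.1,0,0,0,1.5],[0.1,0,0,0,1.5],[-0.2,0,-0.1,0,1.5],[-0.2,0,-0.1,0,4],[-0.2,0,-0.1,0,4],[-0.2,0,-0.1,0,4],[-0.2,0,-3,0,4],[-0.2,0,-8,0,4],[-0.2,0,-14,0,4],[-0.2,0,-14,0,4]]]'
python3 - <<'E'
from h import *
c=cap('wrist','w14');H=handles(c,.056)
a=np.radians(5.9);X=np.array([np.cos(a),np.sin(a)]);Y=np.array([-X[1],X[0]])
for h in H: print(h[0]@X*1000-FX,h[0]@Y*1000-CY)
t=load('top0')
p=ray(t,483*.64,352*.64,.01); print(p); go(p[0]+.01,p[1]-.06,.24,90)
a=cv2.imread('pics/top0.png'); cv2.imwrite('pics/t0d.png',cv2.resize(a[205:245,285:345],(600,400),interpolation=cv2.INTER_CUBIC))
E
```

```text
t: 38.67
position: [0.6657, -0.0442, 0.2035]
eef_rot: [[0.995, 0.101, 0.008], [0.101, -0.995, -0.001], [0.008, 0.002, -1.0]]
wrist_force: [0.2, -0.0, -0.2]
finger_gap: 0.0397
finger_force: 0.0
handle c [670.4  17.7] size [19.4 50.3] ang 6.6 px [186. 165.]
handle c [676.5 -42.4] size [19.3 50.3] ang 5.2 px [254. 165.]
handle c [657.6 134.9] size [20.7 50.3] ang 5.8 px [ 50. 166.]
handle c [664.   76.5] size [19.5 49.4] ang 6.0 px [117. 167.]
-33.340720225781865 -29.518772126912186
-33.39434985909941 -89.87790702265387
-34.025454459595835 88.41929576654397
-33.62170989964682 29.627075417415718
[ 0.41988959 -0.34549443  0.01      ]
shift cm [-26.97  33.6   -4.01] turn -84.23 | cur [ 0.6646 -0.0441  0.2006] yaw 5.77 F [ 0.1 -0.1 -0.4] gap 0.0401 t 38.725
```

View pics/t0d.png

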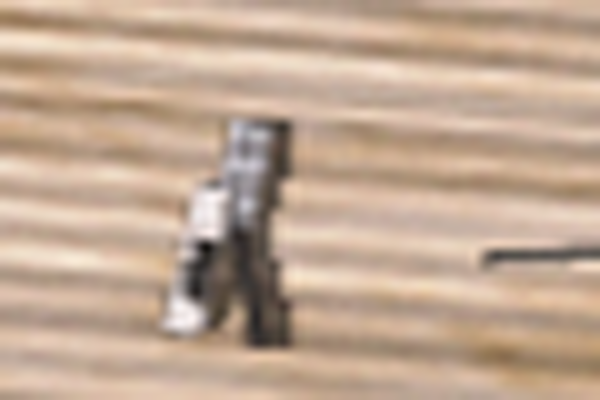

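The clip is at about (235,230) in the crop, jaws up (+x world), white body left (+y), lever right. So tool yaw near 0 suits it.

```bash
python3 - <<'E'
from h import *
go(.41,-.345,.18,0)
E
python3 -m creep '[[[-6,5,-1,3,5.5],[-12,10,-1,5.8,5.5],[-22.3,32.5,-1,5.8,5.5],[-22.3,32.5,1,5.8,5.5],[-22.3,32.5,2,5.8,5.5],[-22.3,32.5,2,5.8,5.5],[-22.3,32.5,2,5.8,5.5],[-22.3,32.5,2,5.8,5.5],[-22.3,32.5,2,5.8,5.5]]]'
python3 - <<'E'
from h import *
c=cap('wrist','w15'); go(.41,-.345,.18,0)
E
```

```text
shift cm [-28.36  27.38   1.98] turn 5.77 | cur [ 0.6646 -0.0441  0.2006] yaw 5.77 F [ 0.1 -0.1 -0.4] gap 0.0401 t 38.725
t: 39.85
position: [0.4747, -0.3891, 0.1777]
eef_rot: [[1.0, -0.001, -0.001], [-0.001, -1.0, 0.001], [-0.001, -0.001, -1.0]]
wrist_force: [0.7, 0.8, 0.7]
finger_gap: 0.0549
finger_force: 0.0
shift cm [-6.5  -4.38 -0.19] turn 0.01 | cur [ 0.475  -0.3888  0.178 ] yaw 0.01 F [ 0.  -0.   0.2] gap 0.055 t 39.9
```

View pics/w15.png

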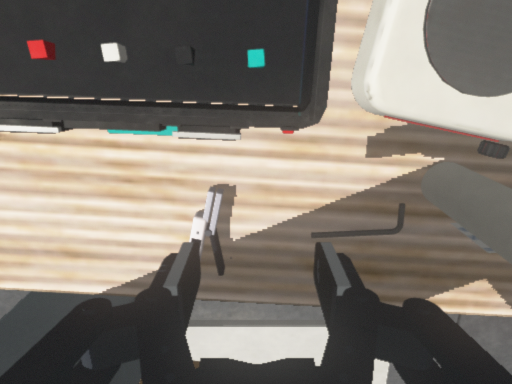

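The clip is at (210,230), the hex key at (360,225) and the dispenser at right (450,180). I'll move over the clip.

```bash
python3 -m creep '[[[-3,-2,2,0,5.5],[-5,-4.4,5,0,5.5],[-7,-4.4,5,0,5.5],[-7,-4.4,5,0,5.5],[-7,-4.4,5,0,5.5]]]' >/dev/null
python3 - <<'E'
from h import *
c=cap('wrist','w16'); go(.41,-.345,.12,0)
a=c['image'][:,:,::-1]; cv2.imwrite('pics/w16c.png',cv2.resize(a[40:300,160:360],(600,780)[::1],interpolation=cv2.INTER_CUBIC)[:600])
E
```

```text
shift cm [ 0.44 -0.17  0.94] turn -0.04 | cur [ 0.4056 -0.3466  0.1294] yaw -0.04 F [-0.8 -0.7  0.8] gap 0.0549 t 40.575
```

View pics/w16c.png

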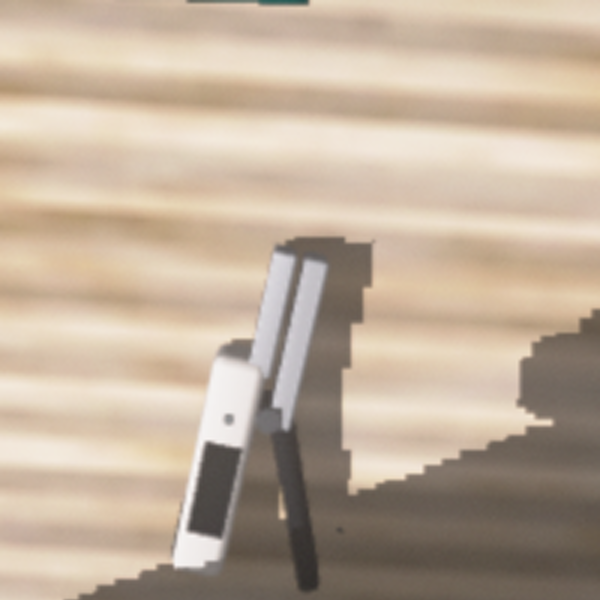

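The white body's outer edge runs from (217,362) to (174,565). The jaw tips are at (285,248) and (316,262), and the lever end is at (307,588). Casting on z = 18 mm.

```bash
python3 - <<'E'
from h import *
c=load('w16'); f=lambda u,v:ray(c,160+(u+.5)/3-.5,40+(v+.5)/3-.5,.018)[:2]*1000
A,B=f(216,365),f(174,562); d=A-B; x=d/np.hypot(*d); y=np.array([-x[1],x[0]])
yaw=np.degrees(np.arctan2(x[1],x[0])); print('yaw',yaw,np.hypot(*d))
tips=[f(275,249),f(297,252),f(305,258),f(327,263)]
jx=max((t@x) for t in tips)
ox=jx-42; oy=(A@y+B@y)/2-16
O=ox*x+oy*y; print('O',O,'tips',[((t-O)@x,(t-O)@y) for t in tips],'rear',(B-O)@x,'lever end',(f(307,588)-O)@x,(f(307,588)-O)@y)
for g in [(-35,-2.5)]: 
    p=O+g[0]*x+g[1]*y; print('grasp',p); go(p[0]/1000,p[1]/1000,.02,yaw)
E
```

```text
yaw -13.032718731402795 55.93169840103672
O [ 415.29342396 -341.77831353] tips [(np.float64(41.49609235381825), np.float64(7.9117636390035875)), (np.float64(42.00000000000013), np.float64(2.555045227572177)), (np.float64(41.03442972560362), np.float64(0.3324131350954822)), (np.float64(41.07004217305328), np.float64(-5.162241029823225))] rear -45.935373367114664 lever end -45.41548618909568 -20.69860362084079
grasp [ 380.63120471 -336.32115705]
shift cm [-2.51 -1.05 10.93] turn 12.99 | cur [ 0.4056 -0.3466  0.1294] yaw -0.04 F [-0.8 -0.7  0.8] gap 0.0549 t 40.575
```

```bash
python3 -m creep '[[[-2.5,-1.05,2,10,5.5],[-2.5,-1.05,5,13,5.5],[-2.5,-1.05,8,13,5.5],[-2.5,-1.05,10,13,5.5],[-2.5,-1.05,10.9,13,5.5],[-2.5,-1.05,10.9,13,5.5],[-2.5,-1.05,10.9,13,5.5]]]' 40
python3 -m creep '[[[0,0,0,0,4.5],[0,0,0,0,3.8],[0,0,0,0,3.4],[0,0,0,0,3],[0,0,0,0,2.6],[0,0,0,0,2.2],[0,0,0,0,2],[0,0,0,0,2]]]' 40
python3 - <<'E'
from h import *
c=cap('wrist','w17')
E
```

```text
t: 41.45
position: [0.38, -0.3356, 0.0202]
eef_rot: [[0.974, -0.226, 0.001], [-0.226, -0.974, -0.001], [0.001, 0.001, -1.0]]
wrist_force: [-0.3, -0.2, -0.7]
finger_gap: 0.055
finger_force: 0.0
t: 42.45
position: [0.3797, -0.3349, 0.0204]
eef_rot: [[0.974, -0.225, 0.0], [-0.225, -0.974, -0.0], [0.0, 0.0, -1.0]]
wrist_force: [-0.5, 4.9, 12.0]
finger_gap: 0.0225
finger_force: 39.5
```

View pics/w17.png

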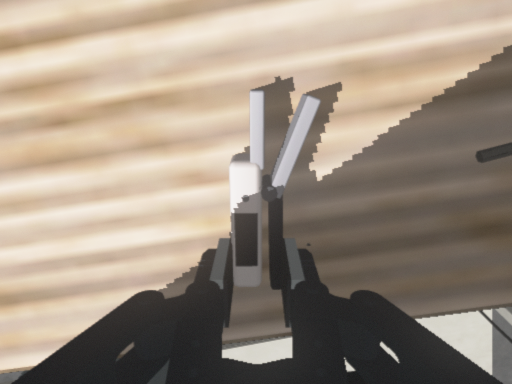

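The clip is squeezed open, body vertical in the image at u 247. The jaw tips are at (257,92) and (313,98). Lift and carry.

```bash
python3 -m creep '[[[0,0,-2,0,2],[0,0,-6,0,2],[0,0,-14,0,2],[0,0,-14,0,2],[0,0,-14,0,2]]]'
python3 - <<'E'
from h import *
p=rackpt(-105,8.5); print(p); go(p[0],p[1],.104,5.8)
E
```

```text
t: 43.12
position: [0.3799, -0.3355, 0.1608]
eef_rot: [[0.974, -0.226, 0.002], [-0.226, -0.974, -0.002], [0.003, 0.002, -1.0]]
wrist_force: [-0.3, 0.4, -1.6]
finger_gap: 0.0223
finger_force: 40.2
[0.59520472 0.0481376 ]
shift cm [ 12.31 -42.24   5.64] turn -18.84 | cur [ 0.3799 -0.3355  0.1608] yaw -13.04 F [-0.3  0.4 -1.6] gap 0.0223 t 43.125
```

```bash
python3 -m creep '[[[0.5,-4,0,-3,2],[2,-9,0,-6,2],[4,-15,0,-9,2],[6,-21,0,-12,2],[8,-27,0,-15,2],[10,-33,0,-18,2],[11.5,-38,0,-18.8,2],[12.3,-42.2,2,-18.8,2],[12.3,-42.2,4,-18.8,2],[12.3,-42.2,4,-18.8,2]]]'
python3 -m creep '[[[0,0,0,0,2],[0,0,0,0,2]]]' >/dev/null
python3 - <<'E'
from h import *
c=cap('wrist','w18'); p=rackpt(-105,8.5); go(p[0],p[1],.104,5.8)
E
```

```text
t: 44.38
position: [0.5935, 0.0485, 0.1167]
eef_rot: [[0.995, 0.101, -0.005], [0.101, -0.995, 0.0], [-0.005, -0.001, -1.0]]
wrist_force: [0.6, -0.8, 0.1]
finger_gap: 0.0222
finger_force: 40.3
shift cm [ 0.03 -0.05  1.62] turn -0.09 | cur [0.5949 0.0476 0.1202] yaw 5.71 F [ 0.7  0.7 -0.5] gap 0.0222 t 44.675
```

View pics/w18.png

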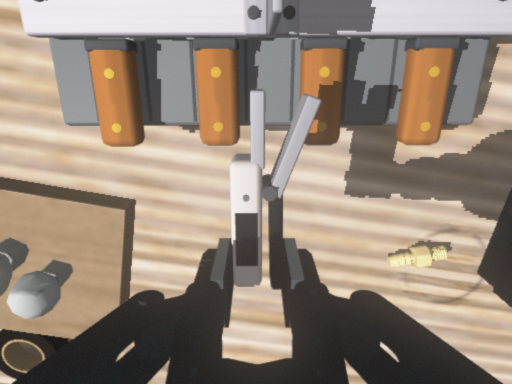

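All four handles rest at the rack face. The fixed jaw is at u 257-263 and the lever jaw tip at u 310, so the fin (u about 276) lies between them. Advance slowly.

```bash
python3 -m creep '[[[0,-0.05,1,0,2],[0,-0.05,1.6,0,2],[1,-0.05,1.6,0,2],[2,-0.05,1.6,0,2],[3,-0.05,1.6,0,2],[4,-0.05,1.6,0,2],[5,-0.05,1.6,0,2],[5,-0.05,1.6,0,2]]]'
python3 - <<'E'
from h import *
c=cap('wrist','w19'); p=rackpt(-55,6); go(p[0],p[1],.104,5.8)
cv2.imwrite('pics/w19c.png',cv2.resize(c['image'][60:220,180:340,::-1],(600,600),interpolation=cv2.INTER_CUBIC))
E
```

```text
t: 45.68
position: [0.645, 0.0537, 0.1034]
eef_rot: [[0.995, 0.1, 0.0], [0.1, -0.995, -0.0], [0.0, 0.0, -1.0]]
wrist_force: [-0.7, 0.2, -0.5]
finger_gap: 0.0223
finger_force: 40.3
shift cm [ 0.04  0.29 -0.07] turn -0.04 | cur [0.6445 0.0536 0.1033] yaw 5.76 F [-0.2  0.4 -1. ] gap 0.0227 t 45.725
```

View pics/w19c.png

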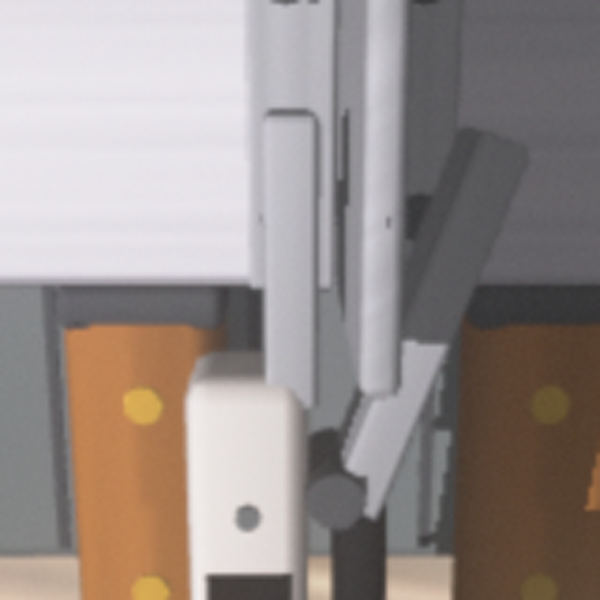

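The fin stands between the jaws. I'll bring the body jaw against it, then release gradually.

```bash
python3 -m creep '[[[0,0.1,0,0,2],[0,0.25,0,0,2],[0,0.25,0,0,2],[0,0.25,0,0,2]]]'
python3 -m creep '[[[0,0,0,0,2.4],[0,0,0,0,2.6],[0,0,0,0,2.8],[0,0,0,0,3],[0,0,0,0,3.2],[0,0,0,0,3.4],[0,0,0,0,3.6],[0,0,0,0,4],[0,0,0,0,5],[0,0,0,0,5]]]'
python3 - <<'E'
from h import *
c=cap('wrist','w20'); go(.6,.05,.3,5.8)
E
```

```text
t: 46.22
position: [0.6446, 0.0511, 0.1036]
eef_rot: [[0.995, 0.1, 0.0], [0.1, -0.995, -0.0], [0.0, 0.0, -1.0]]
wrist_force: [-0.8, 1.2, -0.0]
finger_gap: 0.0227
finger_force: 40.3
t: 47.48
position: [0.6447, 0.0511, 0.1035]
eef_rot: [[0.995, 0.1, 0.0], [0.1, -0.995, -0.0], [0.0, 0.0, -1.0]]
wrist_force: [0.5, -0.8, -0.4]
finger_gap: 0.0503
finger_force: 0.6
shift cm [ -4.45  -0.33 -19.65] turn -0.04 | cur [0.6446 0.0512 0.1035] yaw 5.76 F [ 1.1 -1.5 -1. ] gap 0.0499 t 47.525
```

View pics/w20.png

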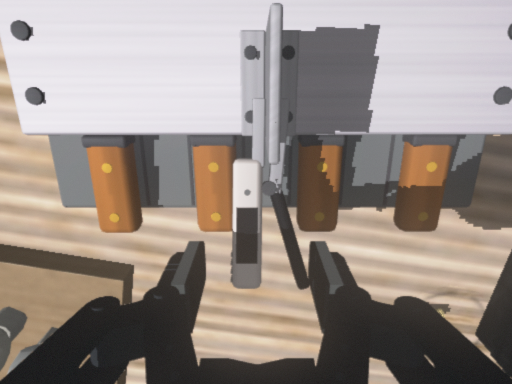

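The clip grips the fin, with its body straight and its lever relaxed. The lever end at (305,285) is near the right pad, so I'll open wider and retreat upward.

```bash
python3 -m creep '[[[0,0.2,0,0,6.5],[0,0.3,0,0,6.5],[0,0.3,0,0,6.5],[0,0.3,-2,0,6.5],[0,0.3,-4,0,6.5],[0,0.3,-10,0,6.5],[-4,0.3,-15,0,6.5],[-4,0.3,-15,0,6.5],[-4,0.3,-15,0,6.5],[-4,0.3,-15,0,6.5]]]'
python3 - <<'E'
from h import *
c=cap('wrist','w21'); H=handles(c,.056)
a=np.radians(5.9);X=np.array([np.cos(a),np.sin(a)]);Y=np.array([-X[1],X[0]])
for h in H: print(h[0]@X*1000-FX,h[0]@Y*1000-CY)
cv2.imwrite('pics/w21c.png',cv2.resize(c['image'][20:260,100:420,::-1],(800,600),interpolation=cv2.INTER_CUBIC))
E
```

```text
t: 48.78
position: [0.6053, 0.0442, 0.252]
eef_rot: [[0.995, 0.1, -0.002], [0.1, -0.995, 0.0], [-0.002, -0.0, -1.0]]
wrist_force: [0.3, 0.7, -0.4]
finger_gap: 0.0648
finger_force: 0.0
handle c [656.9 135.5] size [21.3 51.2] ang 5.8 px [167. 100.]
handle c [663.8  77.3] size [20.9 51.2] ang 5.5 px [228.  99.]
handle c [683.6  17.7] size [17.8 23.9] ang 8.4 px [295.  82.]
handle c [675.9 -41.3] size [23.1 51.1] ang 5.6 px [352.  99.]
-34.64861363080763 89.06724377238717
-33.776287665719565 30.496838202906773
-20.207484411255905 -30.813123352974227
-33.89355911130349 -88.72048154215393
```

View pics/w21c.png

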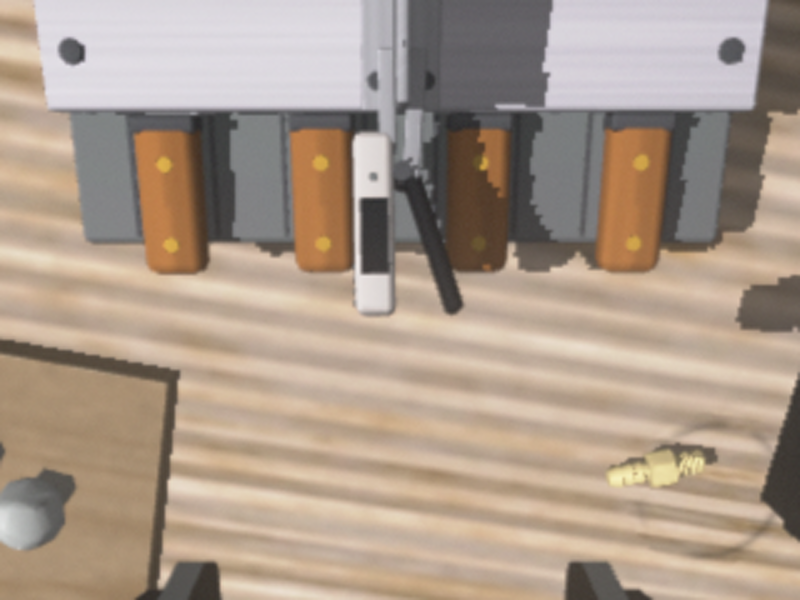

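The final picture shows all four scrapers home, with handles at (170,200), (322,200), (477,200) and (634,200). The clip is level on the fin's front edge with jaws to the back. Nothing else has moved and the robot is clear, so I'm handing in.

```bash
python3 -c "
from cell import job
print(job.job_done())"
```

```text
the job is handed in; nothing more can be done
None
```

I handed the job in after about 49 s of the 210 s: all four scrapers are fully home in their own bays and the sensor clip grips the fin's front edge, jaws to the back. The last wrist-camera picture confirms this, though the hand-in call returned no verdict.

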